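# Open the jeweller's case, set its stay and take out the seal

### The job

Lift the glazed lid of the wooden case all the way up by its bar, then swing the steel prop stay at the case's side up until it stops, so that the lid is safely propped. Then take the tall stemmed brass seal out of the case and stand it upright in the middle of the round cork pad, leaving the squat brass weight where it is in the case and the lid propped open.

Things in the scene. Friction and masses are not known exactly. Their poses are not given: they have to be found in the camera images.
- case: Low wooden case fixed on the bench, 190 mm deep (x), 250 mm wide (y), 72 mm high, walls 6 mm, floor 6 mm above the bench. Origin: centre of its underside; x axis level, from its front to its hinge side; y to its left. The lid's hinge line runs along y at x = +95 mm, 78 mm above the bench; the prop stay's pivot is at x = -70 mm, y = +136 mm, 55 mm up, on the outside of the left wall.
- lid_bar (a point): Middle of the lid's pull bar: round steel, 10 mm thick, 120 mm long along y, 40 mm in front of the lid's front edge on an arm at each end; 78 mm above the bench when shut, 230 mm from the hinge. Axes turn with the lid (as the case's when shut). The lid is a clear panel in a 6 mm aluminium frame, as large as the case. The bar can turn between the fingers, so the gripper may stay upright.
- stay_pin (a point): Grip point of the prop stay, half-way out on its pin. The stay is a flat steel bar 167 mm long beside the left wall, lying level, tip to the hinge side, when down. The pin, 12 mm thick, 62 mm long with an 18 mm end disc, sticks out along +y; this point is 47 mm outside the wall and 85 mm from the pivot along the point's x axis, which tilts with the stay. The pin can turn between the fingers.
- lid (a joint): Angle of the lid in rad: 0 shut, growing as the bar goes up and back, 1.5 at its stop (almost upright). The hinge is stiff: left above about 1.1 it stays there, left lower it sinks shut. Lifting takes about 3 N at the bar. It must be above about 1.35 for the stay to pass the catch strip.
- stay (a joint): Angle of the prop stay in rad: 0 lying level, growing as the pin goes up, 0.78 at its stop, fully up, where the tip stands in the way of the catch strip on the lid's left edge. It stays where it is left; moving it takes about 2 N.
- seal_mid (a point): Centre, half-way up, of the brass seal standing in the case: 56 mm tall, round foot 38 mm across and 11 mm high, narrowing at 18 mm to a straight stem 25 mm across up to 50 mm, blunt top; 0.2 kg. Grip it by the stem. z axis up the stem. It stands on the case floor about 55 mm left or right of the case's middle, 25 mm frontward of it.
- weight_mid (a point): Centre of the squat brass weight, a plain disc 44 mm across and 26 mm high, that stands in the case beside the seal and stays there.
- pad_top (a point): Centre of the upper face of the round cork pad fixed on the bench right of the case: 96 mm across, face 8 mm above the bench.
Not all that is in view belongs to the job. Of the things like the part that bears pad_top, leave any that is turquoise; of the rest the smaller one is meant.

How it is judged:
On the way, in this order (a step that is already met when the one before it is completed fails the run):
1. the lid is raised (above 1.25 rad of 1.5) (value of joint lid above 1.25 rad), for 0.2 s.
2. the stay is swung up (above 0.6 rad of 0.78) with the lid still raised (value of joint stay above 0.6 rad and value of joint lid above 1.05 rad), for 0.2 s.
3. the seal is lifted out of the case with the lid propped (all of step 2 and height (world z) of seal_mid above 0.1 m), for 0.1 s.
At the end, for the whole second after the job is handed in: The lid is still up (above 1.05 rad) with the stay up (above 0.6 rad); the seal stands on its foot on the cork pad, upright within 10 degrees, its axis within 25 mm of the pad's centre, released; the weight is within 20 mm of where it started (all of step 2 and horizontal distance between seal_mid and pad_top below 0.025 m and z of seal_mid in the frame of pad_top between 0.02 and 0.036 m and angle between seal_mid's own z axis and vertical below 0.17 rad and distance of weight_mid from where it was at the start of the episode below 0.02 m); the robot touches nothing.
It fails at once if the weight is moved more than 20 mm (distance of weight_mid from where it was at the start of the episode above 0.02 m).
It also fails if it takes over 70 s, if anything falls off the work surface, if the arm or the gripper's body presses on something with over 40 N, if the wrist force passes 120 N, or if a joint passes its speed limit or range.

### The arm

A 7-joint arm with a two-finger parallel gripper is mounted at the origin on the work surface. World frame = base frame: x ahead of the robot, y to its left, z up, the work surface at z = 0. Lengths are in m, angles in rad, forces in N, time in s.
With the tool pointing down it reaches from about 0.425 to 0.875 m from the base axis. Payload 8.4 kg.
Tool frame: the origin (TCP) lies midway between the tips of the shut fingers; the grasp point (between the pads) lies 19 mm behind it (robot.tcp_to_grasp is the distance from the TCP to the grasp point, in m); z points along the fingers, y is the direction in which the jaws open and shut (so a half turn about z gives the same grasp; the last joint's range is limited). The gripper opens to 87 mm and grips with 3 to 60 N. Pads are 19 mm wide; open, the fingers measure 117 mm over their backs; the gripper's body (75 mm by 190 mm) begins 51 mm behind the grasp point.
Start: joints at [1.218, 0.333, 0.04, 1.465, -0.013, 1.343, -0.059], TCP at [0.163, -0.629, 0.223] pointing down, gripper open.
Joint ranges: [-2.58, 2.58], [-0.38, 2.09], [-1.3, 1.39], [0.25, 2.4], [-1.5, 4.64], [0.08, 2.09], [-2.65, 2.65]. Speed limits (rad/s): [2.22, 2.22, 2.79, 2.79, 3.14, 3.14, 3.14].

### API

Orientations are given as a unit quaternion [w, x, y, z].
In Python, from rig import robot gives the robot as it stands.
- The arm moves only by the tool send_rows, never from a script. Its argument "rows" is a list of rows, each an object of numbers: "x", "y", "z": the shift along the tool's x, y, z in cm; "wx", "wy", "wz": the turn, a rotation vector about the tool's x, y, z in degrees. In form: [{"x": .., "y": .., "z": .., "wx": .., "wy": .., "wz": ..}, ...]. A call has 1 to 20 rows; each row shifts and turns the pose as measured when the row begins, along the tool's axes as they then stand; what a row does not reach is not made up. A row lasts 1/8 s, in which the tool goes at most 62.5 mm and 10.7 degrees, less where a joint would pass 70% of its speed; a pose out of reach is approached as far as the arm can. A call is refused whole if a number of a shift passes 6.25 or a number of a turn 10.7, either way. A call with a gripper value outside its range is refused whole. "hand" is the closure in counts, from 0 (fully open) to 255 (shut), set as the call begins (left out, the last holds). The fingers move at their own pace and stop on an object; "newtons" is the grip in N (left out, the last holds). Time passes only in rows, so rows that do not move let the fingers close. It gives the time, the measured TCP pose, the force and the opening at its end, in the units of the state.
- robot.get_state(): the state, without advancing time (a new reading comes with each control period).
- robot.grab_frame(name): name is "side" or "top" or "wrist"; returns (picture, depth): 384x512x3 uint8, blue, green, red; 384x512 float32, m along the optical axis (not along the pixel's ray), 0 where there is no reading.
- robot.camera_model(name): a dict with "K" (3x3 intrinsics, pixels), "distortion" ([k1, k2, p1, p2, k3] as OpenCV has them; the pictures are not rectified), "R" (3x3) and "t" (3): a world point X has camera coordinates R X + t; the wrist camera has in their place "tool_from_camera" (4x4, takes a point from camera to tool coordinates, whose origin is the TCP and whose axes are the flange's). Camera axes: x right, y down, z forward; pixel columns grow to the right and rows downward; lengths in m; the calibration is good to about 2 mm. A picture is of the moment at which its call begins: read the wrist's pose just before it. camera_model takes no time and is no camera call.
- robot.close_job(): hands the job in, once; it reports no verdict.
Trained networks look in the newest picture that a camera, given by its name, has taken for a name from the list of things; names that differ only in an ending like _2 or _b are one class to them, and where a whole thing is asked for, a point or a joint stands for the part that bears it (a point fixed in the world has none). Each returns a list of dicts, best first, with "confidence" (0 to 1); they miss things now and then, are a little off and sometimes report something else, mostly with a low value. They report only what shows in the picture. A call takes as long as a camera call. They do not tell look-alikes from the thing itself.
- robot.spot_in(name, camera): "location" ([column, row] in pixels, amid what is visible of it).
The state is a dict: "time_s": time; "qpos": joint angles; "qvel": joint speeds; "tau": joint torques, N m; "tool_pos": TCP position; "eef_rot": TCP orientation; "ft_force": force on the tool from outside, world axes, zero at the start; "moment": the same for the moment, N m; "finger_gap": opening from 0.0 (shut) to 1.0 (fully open).
Only numpy, scipy, OpenCV 4.12 (cv2) and the standard library are available. Lean on these libraries where they do the work, as an engineer would, in place of code of your own. Each camera call takes 0.05 s, during which the arm holds its last target. There are 200 camera calls.

## Working session

There is one attempt and no reset: what is moved stays moved. The work goes in short steps, Python scripts to look and compute and a tool call to move; the robot and the scene stay as the last step left them, time stands still between calls to the robot, and variables do not carry over. Pictures are saved under pics/ and viewed, about 8 in all and at most 12, crops included, and the job is handed in when it is done.

Besides the shell and the picture viewer there is one more tool, called after ">>>" as name([rows], argument=value, ...), one row to a line, values as JSON. send_rows: Moves the arm, as the interface text tells. Its arguments: {"type":"object","properties":{"rows":{"type":"array","items":{"type":"object","properties":{"x":{"type":"number"},"y":{"type":"number"},"z":{"type":"number"},"wx":{"type":"number"},"wy":{"type":"number"},"wz":{"type":"number"}}}},"hand":{"type":"number"},"newtons":{"type":"number"}},"required":["rows"]}

```bash
mkdir -p pics; ls; cat > h.py <<'E'
import numpy as np, cv2
from scipy.spatial.transform import Rotation as Rn
from rig import robot
def cam(name):
    st=robot.get_state(); img,d=robot.grab_frame(name); m=robot.camera_model(name)
    K=np.array(m["K"]);D=np.array(m["distortion"])
    if name=="wrist":
        q=st["eef_rot"];T=np.eye(4);T[:3,:3]=Rn.from_quat([q[1],q[2],q[3],q[0]]).as_matrix();T[:3,3]=st["tool_pos"]
        W=T@np.array(m["tool_from_camera"])
    else:
        R=np.array(m["R"]);W=np.eye(4);W[:3,:3]=R.T;W[:3,3]=-R.T@np.array(m["t"])
    return img,d,K,D,W
def ray(c,uv):
    _,_,K,D,W=c
    p=cv2.undistortPoints(np.array([[uv]],float),K,D)[0,0]
    return W[:3,3],W[:3,:3]@np.array([p[0],p[1],1])
def atdepth(c,uv):
    u,v=int(round(uv[0])),int(round(uv[1])); w=c[1][max(v-2,0):v+3,max(u-2,0):u+3]; w=w[w>0]
    o,r=ray(c,uv); return o+r*np.median(w) if len(w) else None
def atz(c,uv,z):
    o,r=ray(c,uv); return o+r*(z-o[2])/r[2]
E
python3 - <<'E'
from h import *
for n in("side","top"):
    c=cam(n); cv2.imwrite(f"pics/{n}0.png",c[0])
    print(n,c[4][:3,3].round(3))
    for k in("case","lid_bar","stay_pin","seal_mid","weight_mid","pad_top"):
        try:
            for r in robot.spot_in(k,n)[:4]:
                p=atdepth(c,r["location"]); print(k,np.round(r["location"]),round(r["confidence"],2),None if p is None else p.round(3))
        except Exception as e: print(k,e)
s=robot.get_state();print(s["eef_rot"],s["tool_pos"],s["time_s"])
E
```

```text
pics
side [0.185 0.867 0.686]
case [241. 225.] 0.91 [0.546 0.153 0.078]
lid_bar [245. 210.] 0.63 [0.561 0.099 0.078]
seal_mid [305. 161.] 0.24 [ 0.543 -0.293  0.008]
pad_top [296. 183.] 0.95 [ 0.529 -0.163  0.008]
pad_top [305. 159.] 0.87 [ 0.548 -0.304  0.009]
pad_top [266. 146.] 0.57 [ 0.69  -0.335  0.009]
top [ 0.468 -0.037  0.894]
case [212. 201.] 0.56 [0.558 0.086 0.08 ]
case [212. 199.] 0.47 [0.561 0.086 0.08 ]
lid_bar [210. 198.] 0.94 [0.564 0.09  0.08 ]
stay_pin [144. 200.] 0.63 [0.564 0.238 0.062]
pad_top [394. 148.] 0.94 [ 0.685 -0.33   0.011]
pad_top [328. 210.] 0.71 [ 0.541 -0.169  0.009]
pad_top [382. 205.] 0.69 [ 0.554 -0.295  0.009]
[-5.47210368e-06  9.91961697e-01  1.26538500e-01 -1.10559121e-06] [ 0.16317081 -0.62915546  0.22255761] 0.7
```

View pics/top0.png

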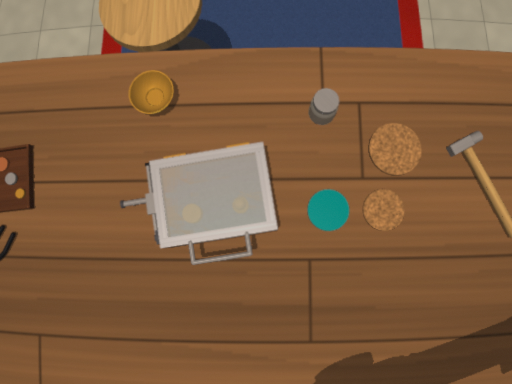

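View pics/side0.png

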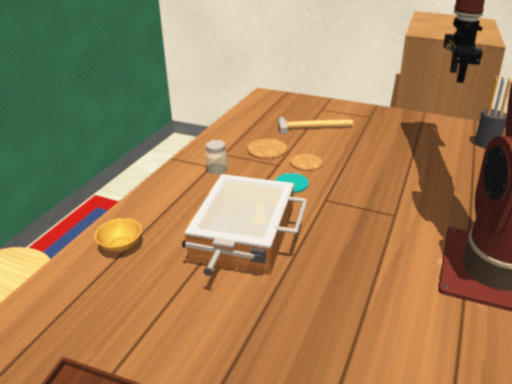

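The front edge of the case, with its bar, faces the robot. The hinge is on the far side and the stay is on the left at (135,203). The lookalike pads are turquoise (328,210), large cork (395,148) and small cork (384,210); the small cork is the target. Next I'll measure the case pose from the lid corners and bar, and the pad centre.

```bash
cat >> h.py <<'E'
def plan(target, yaw, n=None):
    """rows (tool axes, cm/deg) to TCP target with tool down and tool-y at heading yaw (deg)"""
    st=robot.get_state(); q=st["eef_rot"];R=Rn.from_quat([q[1],q[2],q[3],q[0]]); p=np.array(st["tool_pos"])
    a=np.radians(yaw); y=np.array([np.cos(a),np.sin(a),0]); z=np.array([0,0,-1.]); x=np.cross(y,z)
    Rt=Rn.from_matrix(np.c_[x,y,z]); rv=(R.inv()*Rt).as_rotvec()
    dp=np.array(target)-p
    n=n or int(max(np.ceil(np.linalg.norm(dp)/.055),np.ceil(np.degrees(np.linalg.norm(rv))/10),1))
    print("rows",n,"first",(R.inv().apply(dp)*100/n).round(2),"rot",np.degrees(rv/n).round(2))
    for i in range(n):
        Ri=R*Rn.from_rotvec(rv*i/n); print((Ri.inv().apply(dp)*100/n).round(2),end=" ")
    print()
E
python3 - <<'E'
from h import *
c=cam("top"); img=c[0]
hsv=cv2.cvtColor(img,cv2.COLOR_BGR2HSV)
m=((hsv[...,1]<70)&(hsv[...,2]>120)).astype(np.uint8)
m[:,:140]=0;m[:,290:]=0;m[:130]=0;m[262:]=0
m=cv2.morphologyEx(m,cv2.MORPH_OPEN,np.ones((5,5),np.uint8))
cs,_=cv2.findContours(m,cv2.RETR_EXTERNAL,cv2.CHAIN_APPROX_NONE)
k=max(cs,key=cv2.contourArea)
P=np.array([atz(c,p[0],.081)[:2] for p in k],np.float32)
print(len(k),cv2.minAreaRect(P),cv2.minAreaRect(k))
for uv in((192,262),(251,255),(221.5,258.5)):print("bar",atz(c,uv,.083).round(4))
for uv in((123,204),(147,201),(135,203)):print("pin",atz(c,uv,.06).round(4),atdepth(c,uv))
# cork pads
m=((hsv[...,0]>8)&(hsv[...,0]<22)&(hsv[...,2]>140)).astype(np.uint8); m[:,:350]=0;m[:,430:]=0
cs,_=cv2.findContours(m,cv2.RETR_EXTERNAL,cv2.CHAIN_APPROX_NONE)
for k in cs:
    if cv2.contourArea(k)>400:
        (u,v),r=cv2.minEnclosingCircle(k);e=cv2.fitEllipse(k);a=atz(c,(u,v),.008);print("pad",u,v,r,e,a,atz(c,e[0],.008),np.linalg.norm(atz(c,(u+r,v),.008)-a))
E
```

```text
416 ((0.5701550245285034, 0.09650247544050217), (0.19156672060489655, 0.27248242497444153), 8.957005500793457) ((207.5207061767578, 195.80418395996094), (89.61808013916016, 127.32806396484375), 80.3947982788086)
bar [0.4298 0.1258 0.083 ]
bar [0.4443 0.0028 0.083 ]
bar [0.4372 0.064  0.083 ]
pin [0.5545 0.2871 0.06  ] [0.55420075 0.28601228 0.0629098 ]
pin [0.5608 0.2325 0.06  ] [0.55851051 0.22583435 0.08052492]
pin [0.5566 0.2596 0.06  ] [0.5565279  0.25956347 0.06022112]
pad 396.5 205.5 33.59325408935547 ((390.5447692871094, 208.8224334716797), (37.4074821472168, 65.19863891601562), 85.4928207397461) [ 0.55117931 -0.3279999   0.008     ] [ 0.54368743 -0.31369853  0.008     ] 0.07976360986134376
pad 394.8697509765625 148.739501953125 26.915786743164062 ((395.3017883300781, 148.20127868652344), (48.82378387451172, 52.74103546142578), 134.8256378173828) [ 0.68462213 -0.33135269  0.008     ] [ 0.68591445 -0.33246649  0.008     ] 0.06505332969509389
pad 388.83544921875 88.0 40.363338470458984 ((381.0427551269531, 88.55037689208984), (22.849506378173828, 86.5695571899414), 91.4686508178711) [ 0.83520211 -0.32674264  0.008     ] [ 0.8336608  -0.30750819  0.008     ] 0.10079533326388058
```

```bash
python3 - <<'E'
from h import *
plan((.47,-.30,.25),-34,9)
E
```

```text
rows 9 first [ 4.22 -2.68 -0.3 ] rot [-0.   -0.   -4.61]
[ 4.22 -2.68 -0.3 ] [ 4.42 -2.34 -0.3 ] [ 4.59 -1.97 -0.3 ] [ 4.74 -1.6  -0.3 ] [ 4.85 -1.21 -0.3 ] [ 4.93 -0.82 -0.3 ] [ 4.98 -0.42 -0.3 ] [ 5.   -0.02 -0.3 ] [ 4.98  0.38 -0.3 ]
```

>>> send_rows([
  {"x": 4.2,"y": -2.7,"z": -0.3,"wz": -4.6},
  {"x": 4.4,"y": -2.3,"z": -0.3,"wz": -4.6},
  {"x": 4.6,"y": -2.0,"z": -0.3,"wz": -4.6},
  {"x": 4.7,"y": -1.6,"z": -0.3,"wz": -4.6},
  {"x": 4.85,"y": -1.2,"z": -0.3,"wz": -4.6},
  {"x": 4.9,"y": -0.8,"z": -0.3,"wz": -4.6},
  {"x": 5.0,"y": -0.4,"z": -0.3,"wz": -4.6},
  {"x": 5.0,"y": 0,"z": -0.3,"wz": -4.6},
  {"x": 5.0,"y": 0.4,"z": -0.3,"wz": -4.6},
], hand=155, newtons=30)

```text
invalid input
```

```bash
python3 - <<'E'
from h import *
plan((.437,.064,.17),7.5,9)
c=cam("wrist"); cv2.imwrite("pics/w_pad.png",c[0])
for r in robot.spot_in("pad_top","wrist"): print(r["confidence"],r["location"],atz(c,r["location"],.008))
E
```

```text
rows 9 first [ 4.88 -6.69  0.58] rot [ 0.   -0.   -9.22]
[ 4.88 -6.69  0.58] [ 5.89 -5.82  0.58] [ 6.74 -4.81  0.58] [ 7.43 -3.66  0.58] [ 7.92 -2.43  0.58] [ 8.2  -1.13  0.58] [8.28 0.2  0.58] [8.14 1.53 0.58] [7.79 2.81 0.58]
```

>>> send_rows([
  {"x": 4.2,"y": -2.7,"z": -0.3,"wx": 0,"wy": 0,"wz": -4.6},
  {"x": 4.4,"y": -2.3,"z": -0.3,"wx": 0,"wy": 0,"wz": -4.6},
  {"x": 4.6,"y": -2.0,"z": -0.3,"wx": 0,"wy": 0,"wz": -4.6},
  {"x": 4.7,"y": -1.6,"z": -0.3,"wx": 0,"wy": 0,"wz": -4.6},
  {"x": 4.85,"y": -1.2,"z": -0.3,"wx": 0,"wy": 0,"wz": -4.6},
  {"x": 4.9,"y": -0.8,"z": -0.3,"wx": 0,"wy": 0,"wz": -4.6},
  {"x": 5.0,"y": -0.4,"z": -0.3,"wx": 0,"wy": 0,"wz": -4.6},
  {"x": 5.0,"y": 0,"z": -0.3,"wx": 0,"wy": 0,"wz": -4.6},
  {"x": 5.0,"y": 0.4,"z": -0.3,"wx": 0,"wy": 0,"wz": -4.6},
], hand=155, newtons=30)

```text
time_s: 1.98
tool_pos: [0.473, -0.2922, 0.2502]
eef_rot: [0.002, 0.88, 0.475, -0.001]
ft_force: [0.1, -0.0, 0.4]
finger_gap: 0.398
```

```bash
python3 - <<'E'
from h import *
print(robot.get_state()["tool_pos"])
plan((.437,.064,.17),7.5,9)
c=cam("wrist"); cv2.imwrite("pics/w_pad.png",c[0])
for r in robot.spot_in("pad_top","wrist"): print(r["confidence"],r["location"],atz(c,r["location"],.008))
E
```

```text
[ 0.47302773 -0.29221669  0.2502399 ]
rows 9 first [ 3.09 -2.51  0.88] rot [ 0.01  0.02 -4.53]
[ 3.09 -2.51  0.88] [ 3.28 -2.25  0.88] [ 3.45 -1.99  0.88] [ 3.59 -1.71  0.88] [ 3.72 -1.42  0.88] [ 3.82 -1.12  0.89] [ 3.89 -0.82  0.89] [ 3.95 -0.51  0.89] [ 3.97 -0.19  0.89] 
0.91 [249.2, 40.4] [ 0.5450947  -0.16932137  0.008     ]
0.75 [308.3, 135.4] [ 0.54660802 -0.29607482  0.008     ]
0.74 [424.5, 90.9] [ 0.68590272 -0.32637437  0.008     ]
```

>>> send_rows([
  {"x": 3.1,"y": -2.5,"z": 0.9,"wx": 0,"wy": 0,"wz": -4.5},
  {"x": 3.3,"y": -2.25,"z": 0.9,"wx": 0,"wy": 0,"wz": -4.5},
  {"x": 3.45,"y": -2.0,"z": 0.9,"wx": 0,"wy": 0,"wz": -4.5},
  {"x": 3.6,"y": -1.7,"z": 0.9,"wx": 0,"wy": 0,"wz": -4.5},
  {"x": 3.7,"y": -1.4,"z": 0.9,"wx": 0,"wy": 0,"wz": -4.5},
  {"x": 3.8,"y": -1.1,"z": 0.9,"wx": 0,"wy": 0,"wz": -4.5},
  {"x": 3.9,"y": -0.8,"z": 0.9,"wx": 0,"wy": 0,"wz": -4.5},
  {"x": 3.95,"y": -0.5,"z": 0.9,"wx": 0,"wy": 0,"wz": -4.5},
  {"x": 4.0,"y": -0.2,"z": 0.9,"wx": 0,"wy": 0,"wz": -4.5},
])

```text
time_s: 3.2
tool_pos: [0.4356, 0.0734, 0.1674]
eef_rot: [0.004, 0.653, 0.757, 0.0]
ft_force: [-0.1, 0.0, 0.7]
finger_gap: 0.391
```

```bash
python3 - <<'E'
from h import *
s=robot.get_state();print(s["tool_pos"],s["qpos"])
plan((.437,.064,.14),7.5)
c=cam("wrist"); cv2.imwrite("pics/w_bar.png",c[0])
for k in("lid_bar","case","stay_pin"):
  for r in robot.spot_in(k,"wrist"): print(k,r["confidence"],r["location"],atz(c,r["location"],.08),atdepth(c,r["location"]))
E
```

```text
[0.43559286 0.07343157 0.16741779] [ 0.44915929 -0.03077691 -0.69806085  1.99274855 -0.01442894  1.16672289
 -0.0950747 ]
rows 1 first [-0.94 -0.02  2.75] rot [0.37 0.34 0.98]
[-0.94 -0.02  2.75] 
lid_bar 0.92 [417.3, 136.0] [0.5476403  0.13914644 0.08      ] [0.54776985 0.13914401 0.07973894]
case 0.86 [409.6, 134.8] [0.54173164 0.13916426 0.08      ] [0.54193329 0.13916031 0.07957326]
stay_pin 0.58 [407.2, 20.5] [0.51942622 0.21366261 0.08      ] [0.52738774 0.21967943 0.05921689]
```

View pics/w_bar.png

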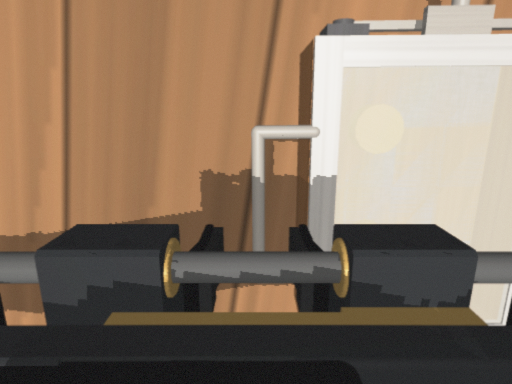

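The wrist view shows the bar vertical at column 258. Its left end is at (258,132), and it lies between the fingers (215 to 292). The lid's front-left corner is at (314,38).

```bash
python3 - <<'E'
from h import *
c=cam("wrist")
for uv in((258,132),(258,180),(259.5,240)): print(atz(c,uv,.083).round(4),atdepth(c,uv))
for uv in((314,38),(318,240)): print("lid",atz(c,uv,.081).round(4))
E
```

```text
[0.4298 0.124  0.083 ] [0.42981646 0.12397618 0.08335675]
[0.4352 0.0884 0.083 ] [0.43515088 0.0884656  0.08327476]
[0.4436 0.0401 0.083 ] [0.44365771 0.03996324 0.08254322]
lid [0.4586 0.1924 0.081 ]
lid [0.4904 0.0461 0.081 ]
```

```bash
python3 - <<'E'
from h import *
plan((.4392,.066,.059),9,4)
E
```

```text
rows 4 first [-0.14  0.04  2.72] rot [ 0.08  0.08 -0.17]
[-0.14  0.04  2.72] [-0.14  0.05  2.72] [-0.15  0.05  2.72] [-0.15  0.05  2.72]
```

>>> send_rows([
  {"x": -0.15,"y": 0.06,"z": 2.7,"wx": 0.1,"wy": 0.1,"wz": -0.2},
  {"x": -0.15,"y": 0.06,"z": 2.7,"wx": 0.1,"wy": 0.1,"wz": -0.2},
  {"x": -0.15,"y": 0.06,"z": 2.7,"wx": 0.1,"wy": 0.1,"wz": -0.2},
  {"x": -0.15,"y": 0.06,"z": 2.7,"wx": 0.1,"wy": 0.1,"wz": -0.2},
  {"x": 0,"y": 0,"z": 0,"wx": 0,"wy": 0,"wz": 0},
])

```text
time_s: 4.08
tool_pos: [0.4427, 0.0577, 0.0584]
eef_rot: [0.001, 0.655, 0.756, 0.0]
ft_force: [0.7, -0.3, 1.4]
finger_gap: 0.392
```

>>> send_rows([
  {"x": 0,"y": 0,"z": 0,"wx": 0,"wy": 0,"wz": 0},
  {"x": 0,"y": 0,"z": 0,"wx": 0,"wy": 0,"wz": 0},
  {"x": 0,"y": 0,"z": 0,"wx": 0,"wy": 0,"wz": 0},
  {"x": 0,"y": 0,"z": 0,"wx": 0,"wy": 0,"wz": 0},
], hand=255, newtons=20)

```text
time_s: 4.58
tool_pos: [0.4407, 0.0561, 0.0605]
eef_rot: [0.0, 0.656, 0.755, -0.002]
ft_force: [-1.8, 0.9, -3.2]
finger_gap: 0.101
```

```bash
cat > arc.py <<'E'
from h import *
st=robot.get_state();q=st["eef_rot"];R=Rn.from_quat([q[1],q[2],q[3],q[0]]).as_matrix()
print(st["tool_pos"],st["ft_force"],st["finger_gap"])
n=14;th=np.linspace(0,1.5,n+1);a=np.radians(9)
for i in range(n):
    dx=-.23*(np.cos(th[i+1])-np.cos(th[i]));dz=.23*(np.sin(th[i+1])-np.sin(th[i]))
    print((R.T@np.array([dx*np.cos(a),dx*np.sin(a),dz])*100).round(2))
E
python3 arc.py
```

```text
[0.44066819 0.05607843 0.0605427 ] [-1.79328236  0.870999   -3.16993105] 0.1013007890891635
[-0.01  0.13 -2.46]
[-0.    0.39 -2.43]
[ 0.    0.65 -2.38]
[ 0.01  0.9  -2.29]
[ 0.01  1.14 -2.19]
[ 0.02  1.36 -2.05]
[ 0.02  1.57 -1.89]
[ 0.02  1.77 -1.71]
[ 0.03  1.94 -1.52]
[ 0.03  2.09 -1.3 ]
[ 0.03  2.22 -1.07]
[ 0.04  2.32 -0.82]
[ 0.04  2.4  -0.57]
[ 0.04  2.44 -0.31]
```

>>> send_rows([
  {"x": 0,"y": 0.13,"z": -2.45,"wx": 0,"wy": 0,"wz": 0},
  {"x": 0,"y": 0.4,"z": -2.45,"wx": 0,"wy": 0,"wz": 0},
  {"x": 0,"y": 0.65,"z": -2.4,"wx": 0,"wy": 0,"wz": 0},
  {"x": 0,"y": 0.9,"z": -2.3,"wx": 0,"wy": 0,"wz": 0},
  {"x": 0,"y": 1.15,"z": -2.2,"wx": 0,"wy": 0,"wz": 0},
  {"x": 0,"y": 1.35,"z": -2.05,"wx": 0,"wy": 0,"wz": 0},
  {"x": 0,"y": 1.6,"z": -1.9,"wx": 0,"wy": 0,"wz": 0},
])

```text
time_s: 5.45
tool_pos: [0.5058, 0.0662, 0.2251]
eef_rot: [0.005, 0.655, 0.756, 0.002]
ft_force: [13.9, 2.5, -17.9]
finger_gap: 0.109
```

```bash
cat > arc2.py <<'E'
from h import *
import sys
n=int(sys.argv[1]);end=float(sys.argv[2])
st=robot.get_state();q=st["eef_rot"];R=Rn.from_quat([q[1],q[2],q[3],q[0]]).as_matrix()
p=np.array(st["tool_pos"]);print(p,q,st["ft_force"],st["finger_gap"])
a=np.radians(9);u=np.array([np.cos(a),np.sin(a),0])
p0=np.array([.4407,.0561,.0605]); s=(p-p0)@u; h=p[2]-p0[2]
t0=np.arctan2(h,.23-s); print("theta",t0,"radius",np.hypot(h,.23-s))
pr=p; prev=p
for t in np.linspace(t0,end,n+1)[1:]:
    x=p0+.23*(1-np.cos(t))*u+np.array([0,0,.23*np.sin(t)]); x=x+((p-p0)-s*u-np.array([0,0,h]))
    print((R.T@(x-prev)*100).round(2)); prev=x
E
python3 arc2.py 9 1.5
```

```text
[0.50581425 0.06622001 0.22509696] [0.00476095 0.65499255 0.75561844 0.00169054] [ 13.86491738   2.50412877 -17.90648337] 0.10921011947118885
theta 0.7868969746613279 radius 0.23242715224473234
[ 0.02  1.52 -1.05]
[ 0.02  1.44 -1.11]
[ 0.02  1.53 -0.99]
[ 0.02  1.6  -0.87]
[ 0.02  1.66 -0.74]
[ 0.02  1.72 -0.61]
[ 0.02  1.76 -0.47]
[ 0.02  1.79 -0.33]
[ 0.03  1.81 -0.18]
```

>>> send_rows([
  {"x": 0,"y": 1.6,"z": -1.0,"wx": 0,"wy": 0,"wz": 0},
  {"x": 0,"y": 1.5,"z": -1.05,"wx": 0,"wy": 0,"wz": 0},
  {"x": 0,"y": 1.6,"z": -0.95,"wx": 0,"wy": 0,"wz": 0},
  {"x": 0,"y": 1.65,"z": -0.85,"wx": 0,"wy": 0,"wz": 0},
  {"x": 0,"y": 1.65,"z": -0.7,"wx": 0,"wy": 0,"wz": 0},
  {"x": 0,"y": 1.7,"z": -0.6,"wx": 0,"wy": 0,"wz": 0},
  {"x": 0,"y": 1.75,"z": -0.45,"wx": 0,"wy": 0,"wz": 0},
])

```text
time_s: 6.32
tool_pos: [0.6157, 0.0832, 0.2894]
eef_rot: [0.004, 0.655, 0.756, -0.003]
ft_force: [-0.9, 0.1, -1.0]
finger_gap: 0.104
```

```bash
python3 arc2.py 3 1.49
```

```text
[0.61567833 0.08322927 0.28939878] [ 0.00357291  0.65455357  0.75600126 -0.00299105] [-0.93679185  0.1104499  -1.0480349 ] 0.10447934433798499
theta 1.3435446014041685 radius 0.2349392424912831
[0.02 1.21 0.26]
[ 0.01  1.11 -0.17]
[ 0.01  1.12 -0.12]
```

>>> send_rows([
  {"x": 0,"y": 1.2,"z": -0.1,"wx": 0,"wy": 0,"wz": 0},
  {"x": 0,"y": 1.15,"z": -0.1,"wx": 0,"wy": 0,"wz": 0},
  {"x": 0,"y": 1.2,"z": -0.1,"wx": 0,"wy": 0,"wz": 0},
  {"x": 0,"y": 0.4,"z": 0,"wx": 0,"wy": 0,"wz": 0},
  {"x": 0,"y": 0,"z": 0,"wx": 0,"wy": 0,"wz": 0},
])

```text
time_s: 6.95
tool_pos: [0.6517, 0.0888, 0.295]
eef_rot: [0.001, 0.654, 0.756, -0.008]
ft_force: [1.7, 0.5, 1.0]
finger_gap: 0.106
```

```bash
python3 arc2.py 1 1.49; python3 - <<'E'
from h import *
for n in ("top","side"):
    c=cam(n); cv2.imwrite(f"pics/{n}1.png",c[0])
    for k in("stay_pin","seal_mid","weight_mid"):
        for r in robot.spot_in(k,n)[:2]: print(n,k,r,atdepth(c,r["location"]))
E
```

```text
[0.65170593 0.08883224 0.29499643] [ 0.00086767  0.65408029  0.75638534 -0.00771037] [1.7253324  0.51570111 0.95983217] 0.1055245941034174
theta 1.5006696923019944 radius 0.2350742130767421
[ 0.   -0.2   0.53]
side stay_pin {'location': [211.0, 249.4], 'confidence': 0.94} [0.58115377 0.22761437 0.05561715]
side seal_mid {'location': [258.6, 213.6], 'confidence': 0.75} [0.55245083 0.04055064 0.03256389]
side weight_mid {'location': [249.4, 238.0], 'confidence': 0.63} [0.53485466 0.13359414 0.03119312]
```

View pics/side1.png

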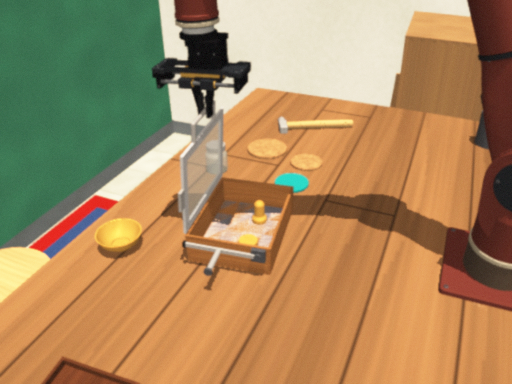

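Side view: the lid stands nearly upright. The tall seal is on the right of the case at (259,213), the weight is on the left at (248,240), and the stay pin is at (213,262). Now I'll release the bar and rise.

>>> send_rows([
  {"x": 0,"y": 0,"z": 0,"wx": 0,"wy": 0,"wz": 0},
  {"x": 0,"y": 0,"z": 0,"wx": 0,"wy": 0,"wz": 0},
  {"x": 0,"y": 0,"z": -2.5,"wx": 0,"wy": 0,"wz": 0},
  {"x": 0,"y": 0,"z": -3.5,"wx": 0,"wy": 0,"wz": 0},
  {"x": 0,"y": 0,"z": -3,"wx": 0,"wy": 0,"wz": 0},
], hand=155)

```text
time_s: 7.98
tool_pos: [0.6537, 0.0892, 0.384]
eef_rot: [0.0, 0.654, 0.756, -0.008]
ft_force: [0.9, -0.0, 0.8]
finger_gap: 0.389
```

```bash
python3 - <<'E'
from h import *
plan((.557,.268,.33),9,5)
E
```

```text
rows 5 first [ 3.83 -1.39  1.05] rot [-0.13  0.13 -0.15]
[ 3.83 -1.39  1.05] [ 3.83 -1.38  1.06] [ 3.83 -1.37  1.07] [ 3.83 -1.37  1.07] [ 3.83 -1.36  1.08]
```

>>> send_rows([
  {"x": 3.8,"y": -1.4,"z": 0,"wx": -0.1,"wy": 0.1,"wz": -0.2},
  {"x": 3.8,"y": -1.4,"z": 0,"wx": -0.1,"wy": 0.1,"wz": -0.2},
  {"x": 3.8,"y": -1.4,"z": 0.5,"wx": -0.1,"wy": 0.1,"wz": -0.2},
  {"x": 3.8,"y": -1.4,"z": 2.5,"wx": -0.1,"wy": 0.1,"wz": -0.2},
  {"x": 3.8,"y": -1.4,"z": 5,"wx": -0.1,"wy": 0.1,"wz": -0.2},
  {"x": 0,"y": 0,"z": 5,"wx": 0,"wy": 0,"wz": 0},
  {"x": 0,"y": 0,"z": 5,"wx": 0,"wy": 0,"wz": 0},
  {"x": 0,"y": 0,"z": 0,"wx": 0,"wy": 0,"wz": 0},
])

```text
time_s: 8.98
tool_pos: [0.5585, 0.2731, 0.2035]
eef_rot: [0.002, 0.648, 0.762, 0.005]
ft_force: [-0.2, -0.0, 0.8]
finger_gap: 0.394
```

```bash
python3 - <<'E'
from h import *
plan((.557,.268,.036),9,5)
c=cam("wrist"); cv2.imwrite("pics/w_pin.png",c[0])
for r in robot.spot_in("stay_pin","wrist")[:2]: print(r,atdepth(c,r["location"]))
c=cam("top")
E
```

```text
rows 5 first [-0.1  -0.08  3.35] rot [ 0.11 -0.03  0.04]
[-0.1  -0.08  3.35] [-0.1  -0.07  3.35] [-0.1  -0.07  3.35] [-0.1  -0.06  3.35] [-0.1  -0.05  3.35] 
{'location': [255.4, 230.2], 'confidence': 0.57} [0.5664981  0.22874599 0.06251214]
```

View pics/w_pin.png

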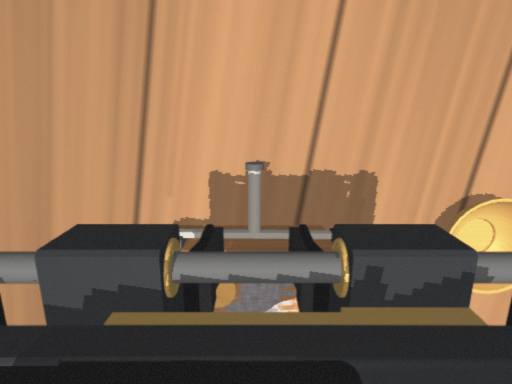

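The pin runs from (255,165) at its end disc to (254,230) at the stay, and it sits between the fingers.

```bash
python3 - <<'E'
from h import *
c=cam("wrist")
for uv in((255,166),(254.5,185),(254,205),(254,225)): print(atz(c,uv,.061).round(4),atdepth(c,uv))
E
```

```text
[0.5602 0.2919 0.061 ] [0.56013774 0.29220413 0.06280571]
[0.5627 0.2737 0.061 ] [0.56268039 0.273628   0.06088876]
[0.5654 0.2538 0.061 ] [0.56538421 0.2537734  0.06074162]
[0.5686 0.2335 0.061 ] [0.5686665  0.23335189 0.06057917]
```

>>> send_rows([
  {"x": -0.08,"y": 0.06,"z": 3.4,"wx": 0.1,"wy": 0,"wz": 0},
  {"x": -0.08,"y": 0.06,"z": 3.4,"wx": 0.1,"wy": 0,"wz": 0},
  {"x": -0.08,"y": 0.06,"z": 3.3,"wx": 0.1,"wy": 0,"wz": 0},
  {"x": -0.08,"y": 0.06,"z": 3.3,"wx": 0.1,"wy": 0,"wz": 0},
  {"x": -0.08,"y": 0.06,"z": 3.2,"wx": 0.1,"wy": 0,"wz": 0},
  {"x": 0,"y": 0,"z": 0,"wx": 0,"wy": 0,"wz": 0},
])

```text
time_s: 9.93
tool_pos: [0.5812, 0.2785, 0.062]
eef_rot: [0.009, 0.65, 0.76, 0.018]
ft_force: [-2.4, -1.0, 3.5]
finger_gap: 0.398
```

>>> send_rows([
  {"x": 0,"y": 0,"z": 0,"wx": 0,"wy": 0,"wz": 0},
  {"x": 0,"y": 0,"z": 0,"wx": 0,"wy": 0,"wz": 0},
  {"x": 0,"y": 0,"z": 0,"wx": 0,"wy": 0,"wz": 0},
  {"x": 0,"y": 0,"z": 0,"wx": 0,"wy": 0,"wz": 0},
], hand=255, newtons=20)

```text
time_s: 10.42
tool_pos: [0.5852, 0.2796, 0.0673]
eef_rot: [0.011, 0.651, 0.759, 0.021]
ft_force: [-0.1, -0.2, 0.3]
finger_gap: 0.045
```

```bash
python3 - <<'E'
from h import *
st=robot.get_state();q=st["eef_rot"];R=Rn.from_quat([q[1],q[2],q[3],q[0]]).as_matrix()
a=np.radians(9);n=7;th=np.linspace(0,.8,n+1)
for i in range(n):
    dx=.085*(np.cos(th[i+1])-np.cos(th[i]));dz=.085*(np.sin(th[i+1])-np.sin(th[i]))
    print((R.T@np.array([dx*np.cos(a),dx*np.sin(a),dz])*100).round(2))
E
```

```text
[ 0.01 -0.01 -0.97]
[ 0.01 -0.12 -0.96]
[ 0.01 -0.23 -0.94]
[ 0.01 -0.34 -0.91]
[ 0.01 -0.44 -0.87]
[ 0.01 -0.53 -0.81]
[ 0.01 -0.62 -0.74]
```

```bash
python3 - <<'E'
from h import *
s=robot.get_state();print(np.round(s["qpos"],3),s["finger_gap"],s["ft_force"],s["tool_pos"])
c=cam("side"); cv2.imwrite("pics/side2.png",cv2.resize(c[0][100:320,130:350],None,fx=2.7,fy=2.7))
E
```

```text
[ 0.014  0.513 -0.692  1.655  0.378  1.06  -0.635] 0.04531471465390411 [-0.10170378 -0.22190963  0.32278572] [0.58520361 0.27957598 0.06730316]
```

View pics/side2.png

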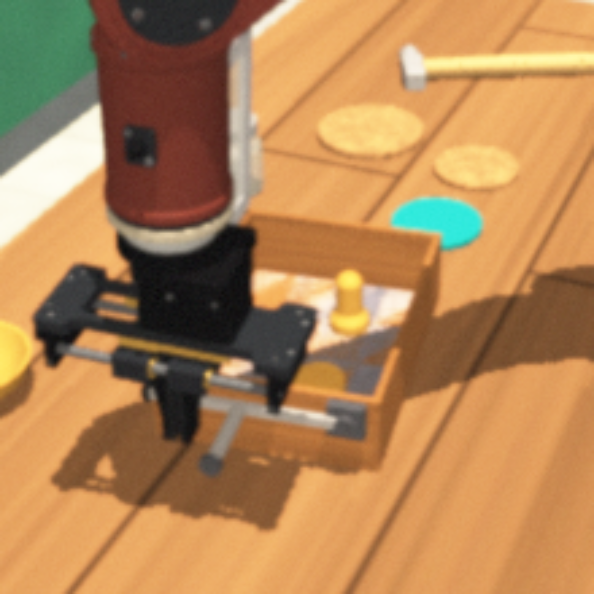

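The fingers have shut on the hinge side of the pin, because the arm drifted +x by about 2 cm during the descent. I'll open a little, back up and retry with smaller steps.

>>> send_rows([
  {"x": 0,"y": 0,"z": -2,"wx": 0,"wy": 0,"wz": 0},
  {"x": 0,"y": 0,"z": -2,"wx": 0,"wy": 0,"wz": 0},
  {"x": 0,"y": 0,"z": -1,"wx": 0,"wy": 0,"wz": 0},
  {"x": 0,"y": 0,"z": 0,"wx": 0,"wy": 0,"wz": 0},
], hand=145)

```text
time_s: 10.98
tool_pos: [0.5832, 0.2789, 0.1219]
eef_rot: [0.011, 0.651, 0.759, 0.022]
ft_force: [-0.4, -0.2, -0.8]
finger_gap: 0.381
```

```bash
python3 - <<'E'
from h import *
s=robot.get_state();print(np.round(s["qpos"],3),np.round(s["tau"],1),s["finger_gap"],s["ft_force"],s["tool_pos"])
plan((.563,.27,.11),9,3)
c=cam("top"); cv2.imwrite("pics/top2.png",c[0])
E
```

```text
[ 0.035  0.455 -0.717  1.613  0.334  1.147 -0.603] [  0.1 -63.8 -11.4 -37.5  -0.   -0.1   0.1] 0.38094332244499085 [-0.43000693 -0.23482945 -0.82358144] [0.58318851 0.27892254 0.1218604 ]
rows 3 first [-0.2  -0.73  0.36] rot [ 0.91 -0.24 -0.08]
[-0.2  -0.73  0.36] [-0.19 -0.72  0.37] [-0.19 -0.72  0.38]
```

View pics/top2.png

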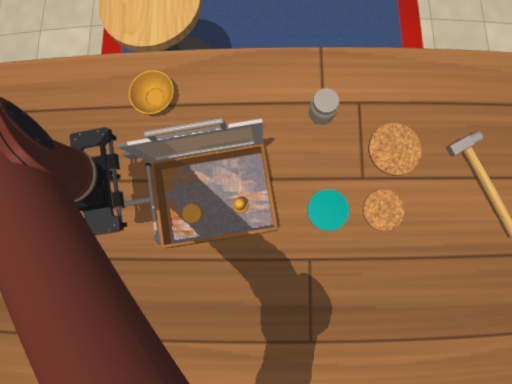

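The top view shows the lid still up, the stay and pin level at (138,202), and the arm clear of the lid. Now I'll correct the position and level the tool.

>>> send_rows([
  {"x": -0.2,"y": -0.8,"z": 0.3,"wx": 0.9,"wy": -0.25,"wz": 0},
  {"x": -0.2,"y": -0.8,"z": 0.3,"wx": 0.9,"wy": -0.25,"wz": 0},
  {"x": -0.2,"y": -0.8,"z": 0.3,"wx": 0.9,"wy": -0.25,"wz": 0},
  {"x": 0,"y": 0,"z": 0,"wx": 0,"wy": 0,"wz": 0},
])

```text
time_s: 11.52
tool_pos: [0.5575, 0.2678, 0.1088]
eef_rot: [-0.001, 0.651, 0.759, -0.004]
ft_force: [0.7, 0.1, 0.2]
finger_gap: 0.433
```

```bash
python3 - <<'E'
from h import *
s=robot.get_state();print(np.round(s["qpos"],3),np.round(s["qvel"],2),s["ft_force"],s["tool_pos"],s["eef_rot"])
plan((.563,.27,.037),9,4)
E
```

```text
[ 0.041  0.454 -0.719  1.643  0.318  1.173 -0.602] [ 0.  0.  0. -0.  0. -0.  0.] [0.73887158 0.07897469 0.21982824] [0.5575058  0.26781953 0.10875582] [-0.00129313  0.65091726  0.75913884 -0.00364242]
rows 4 first [0.04 0.16 1.79] rot [-0.1   0.04 -0.06]
[0.04 0.16 1.79] [0.04 0.15 1.79] [0.04 0.15 1.79] [0.03 0.15 1.79]
```

>>> send_rows([
  {"x": 0,"y": 0.2,"z": 1.6,"wx": 0,"wy": 0,"wz": 0},
  {"x": 0,"y": 0.15,"z": 1.6,"wx": 0,"wy": 0,"wz": 0},
  {"x": 0,"y": 0,"z": 0,"wx": 0,"wy": 0,"wz": 0},
])

```text
time_s: 11.9
tool_pos: [0.5609, 0.268, 0.0736]
eef_rot: [-0.001, 0.651, 0.759, -0.004]
ft_force: [-0.7, -0.3, 0.5]
finger_gap: 0.428
```

```bash
python3 - <<'E'
from h import *
plan((.563,.27,.037),9,3)
E
```

```text
rows 3 first [0.06 0.09 1.22] rot [-0.15  0.06 -0.08]
[0.06 0.09 1.22] [0.06 0.09 1.22] [0.06 0.08 1.22]
```

>>> send_rows([
  {"x": 0,"y": 0.1,"z": 1.2,"wx": -0.1,"wy": 0,"wz": 0},
  {"x": 0,"y": 0.05,"z": 1.2,"wx": -0.1,"wy": 0,"wz": 0},
  {"x": 0,"y": 0.05,"z": 1.2,"wx": 0,"wy": 0,"wz": 0},
  {"x": 0,"y": 0,"z": 0,"wx": 0,"wy": 0,"wz": 0},
])

```text
time_s: 12.4
tool_pos: [0.5626, 0.2682, 0.0347]
eef_rot: [-0.0, 0.651, 0.759, -0.003]
ft_force: [0.2, 0.6, 0.9]
finger_gap: 0.43
```

```bash
python3 - <<'E'
from h import *
plan((.563,.27,.037),9,1)
c=cam("wrist")
for r in robot.spot_in("stay_pin","wrist")[:2]: print(r,atdepth(c,r["location"]))
cv2.imwrite("pics/w_pin2.png",c[0])
E
```

```text
rows 1 first [ 0.17  0.06 -0.23] rot [-0.27  0.16 -0.23]
[ 0.17  0.06 -0.23] 
{'location': [247.6, 237.1], 'confidence': 0.63} [0.55670144 0.28133388 0.06071189]
```

View pics/w_pin2.png

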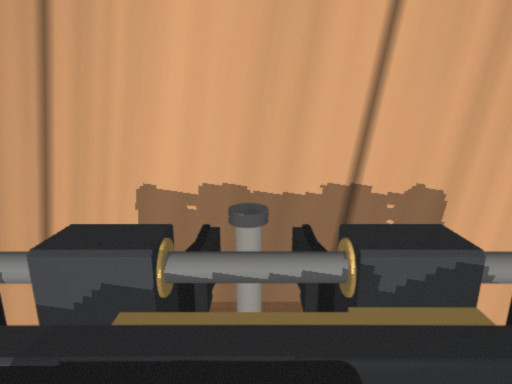

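The pin (column 248, disc at row 215) now lies between the fingers, so I'll grip it.

>>> send_rows([
  {"x": 0,"y": -0.2,"z": 0,"wx": 0,"wy": 0,"wz": 0},
  {"x": 0,"y": 0,"z": 0,"wx": 0,"wy": 0,"wz": 0},
  {"x": 0,"y": 0,"z": 0,"wx": 0,"wy": 0,"wz": 0},
  {"x": 0,"y": 0,"z": 0,"wx": 0,"wy": 0,"wz": 0},
], hand=255, newtons=20)

```text
time_s: 13.0
tool_pos: [0.5593, 0.2684, 0.0369]
eef_rot: [-0.001, 0.651, 0.759, -0.003]
ft_force: [-6.8, -2.4, 3.6]
finger_gap: 0.124
```

>>> send_rows([
  {"x": 0,"y": 0,"z": -1.0,"wx": 0,"wy": 0,"wz": 0},
  {"x": 0,"y": -0.1,"z": -1.0,"wx": 0,"wy": 0,"wz": 0},
  {"x": 0,"y": -0.2,"z": -0.95,"wx": 0,"wy": 0,"wz": 0},
  {"x": 0,"y": -0.35,"z": -0.9,"wx": 0,"wy": 0,"wz": 0},
])

```text
time_s: 13.5
tool_pos: [0.5509, 0.2671, 0.0763]
eef_rot: [-0.002, 0.65, 0.76, -0.005]
ft_force: [-2.1, -0.8, -5.3]
finger_gap: 0.127
```

>>> send_rows([
  {"x": 0,"y": -0.45,"z": -0.85,"wx": 0,"wy": 0,"wz": 0},
  {"x": 0,"y": -0.5,"z": -0.75,"wx": 0,"wy": 0,"wz": 0},
  {"x": 0,"y": -0.6,"z": -0.7,"wx": 0,"wy": 0,"wz": 0},
  {"x": 0,"y": 0,"z": 0,"wx": 0,"wy": 0,"wz": 0},
])

```text
time_s: 14.0
tool_pos: [0.5349, 0.2645, 0.1017]
eef_rot: [-0.001, 0.651, 0.759, -0.004]
ft_force: [0.4, 0.8, -6.7]
finger_gap: 0.124
```

>>> send_rows([
  {"x": 0,"y": -0.3,"z": -0.3,"wx": 0,"wy": 0,"wz": 0},
  {"x": 0,"y": 0,"z": 0,"wx": 0,"wy": 0,"wz": 0},
])

```text
time_s: 14.25
tool_pos: [0.5351, 0.2641, 0.1037]
eef_rot: [-0.0, 0.651, 0.759, -0.002]
ft_force: [-2.3, 0.6, -2.6]
finger_gap: 0.129
```

>>> send_rows([
  {"x": 0,"y": 0,"z": 0,"wx": 0,"wy": 0,"wz": 0},
  {"x": 0,"y": 0,"z": 0,"wx": 0,"wy": 0,"wz": 0},
  {"x": 0,"y": 0,"z": 0,"wx": 0,"wy": 0,"wz": 0},
], hand=155)

```text
time_s: 14.62
tool_pos: [0.5364, 0.2646, 0.1055]
eef_rot: [0.001, 0.651, 0.759, -0.0]
ft_force: [1.0, 0.5, -0.7]
finger_gap: 0.357
```

```bash
python3 - <<'E'
from h import *
plan((.537,.282,.30),9,5)
E
```

```text
rows 5 first [ 0.34  0.07 -3.89] rot [ 0.    0.02 -0.05]
[ 0.34  0.07 -3.89] [ 0.34  0.07 -3.89] [ 0.34  0.07 -3.89] [ 0.34  0.07 -3.89] [ 0.34  0.07 -3.89]
```

The stay has reached its stop. I'll rise, check the lid and stay, and measure the seal.

>>> send_rows([
  {"x": 0,"y": 0,"z": -3,"wx": 0,"wy": 0,"wz": 0},
  {"x": 0,"y": 0,"z": -5,"wx": 0,"wy": 0,"wz": 0},
  {"x": 0,"y": 0,"z": -5,"wx": 0,"wy": 0,"wz": 0},
  {"x": 0,"y": 0,"z": -5,"wx": 0,"wy": 0,"wz": 0},
  {"x": 0,"y": 0,"z": -2,"wx": 0,"wy": 0,"wz": 0},
  {"x": 0,"y": 0,"z": 0,"wx": 0,"wy": 0,"wz": 0},
])

```text
time_s: 15.38
tool_pos: [0.536, 0.2652, 0.3134]
eef_rot: [0.001, 0.651, 0.759, 0.0]
ft_force: [0.5, -0.5, 0.1]
finger_gap: 0.394
```

```bash
python3 - <<'E'
from h import *
for n in ("side","top"):
    c=cam(n); cv2.imwrite(f"pics/{n}3.png",c[0])
    for k in("stay_pin","seal_mid","weight_mid"):
        for r in robot.spot_in(k,n)[:2]: print(n,k,r,atdepth(c,r["location"]))
plan((.5,.04,.30),-81)
E
```

```text
side stay_pin {'location': [221.4, 238.8], 'confidence': 0.96} [0.53751854 0.25577075 0.11923317]
side seal_mid {'location': [259.4, 211.6], 'confidence': 0.54} [0.55046797 0.040039   0.03875647]
top stay_pin {'location': [135.9, 207.2], 'confidence': 0.64} [0.54154922 0.23609591 0.12002887]
top stay_pin {'location': [205.2, 181.7], 'confidence': 0.29} [0.61081095 0.11257241 0.00638394]
top seal_mid {'location': [237.9, 205.6], 'confidence': 0.59} [0.54922732 0.03182176 0.06044158]
top weight_mid {'location': [192.8, 216.6], 'confidence': 0.89} [0.52796135 0.13517432 0.03288044]
rows 9 first [-2.4  -0.77  0.13] rot [-0.    0.03  9.98]
[-2.4  -0.77  0.13] [-2.5  -0.34  0.13] [-2.52  0.1   0.12] [-2.47  0.53  0.12] [-2.34  0.95  0.12] [-2.14  1.34  0.12] [-1.87  1.69  0.12] [-1.55  1.99  0.12] [-1.18  2.23  0.12]
```

View pics/side3.png

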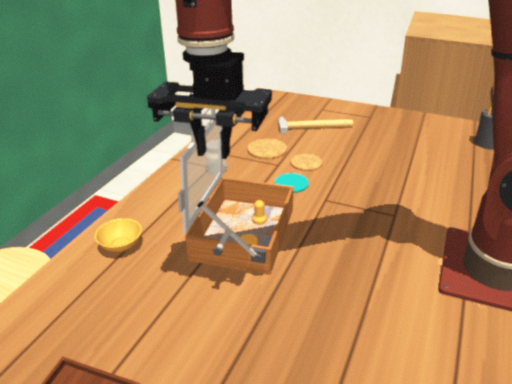

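The stay is raised diagonally and the lid is up behind it. The seal is at (259,211).

>>> send_rows([
  {"x": -2.4,"y": -0.8,"z": 0.1,"wx": 0,"wy": 0,"wz": 10},
  {"x": -2.5,"y": -0.35,"z": 0.1,"wx": 0,"wy": 0,"wz": 10},
  {"x": -2.5,"y": 0.1,"z": 0.1,"wx": 0,"wy": 0,"wz": 10},
  {"x": -2.45,"y": 0.5,"z": 0.1,"wx": 0,"wy": 0,"wz": 10},
  {"x": -2.3,"y": 0.95,"z": 0.1,"wx": 0,"wy": 0,"wz": 10},
  {"x": -2.1,"y": 1.3,"z": 0.1,"wx": 0,"wy": 0,"wz": 10},
  {"x": -1.9,"y": 1.7,"z": 0.1,"wx": 0,"wy": 0,"wz": 10},
  {"x": -1.55,"y": 2.0,"z": 0.1,"wx": 0,"wy": 0,"wz": 10},
  {"x": -1.2,"y": 2.2,"z": 0.1,"wx": 0,"wy": 0,"wz": 10},
  {"x": 0,"y": 0,"z": 0,"wx": 0,"wy": 0,"wz": 0},
], hand=75)

```text
time_s: 17.02
tool_pos: [0.491, 0.0351, 0.2977]
eef_rot: [0.001, 0.999, 0.051, -0.004]
ft_force: [-0.2, 0.6, -0.8]
finger_gap: 0.708
```

```bash
python3 - <<'E'
from h import *
s=robot.get_state();print(np.round(s["qpos"],3))
plan((.53,.03,.15),-81)
c=cam("wrist"); cv2.imwrite("pics/w_seal.png",c[0])
for k in("seal_mid","weight_mid"):
    for r in robot.spot_in(k,"wrist")[:2]: print(k,r,atdepth(c,r["location"]))
E
```

```text
[ 0.335  0.012 -0.497  1.689  0.007  1.451 -1.631]
rows 3 first [1.32 0.29 4.91] rot [ 0.03  0.17 -1.04]
[1.32 0.29 4.91] [1.3  0.32 4.92] [1.28 0.35 4.92] 
seal_mid {'location': [262.9, 111.0], 'confidence': 0.83} [0.55571112 0.0329767  0.06246406]
weight_mid {'location': [179.1, 116.9], 'confidence': 0.91} [0.5373776  0.13614954 0.03212874]
```

View pics/w_seal.png

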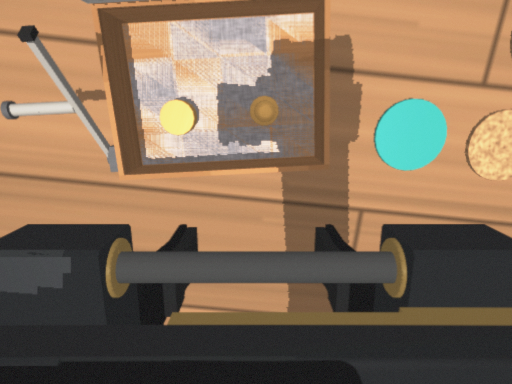

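The seal is at (264,110), the weight at (177,117) and the raised stay is on the left. The measured top height of 62.5 mm matches 6+56 mm. Next I'll go above the seal.

```bash
python3 - <<'E'
from h import *
plan((.556,.032,.12),-81,5)
E
```

```text
rows 5 first [1.3  0.26 3.55] rot [ 0.    0.1  -0.54]
[1.3  0.26 3.55] [1.3  0.27 3.55] [1.29 0.29 3.55] [1.28 0.3  3.55] [1.27 0.31 3.56]
```

>>> send_rows([
  {"x": 1.3,"y": 0.25,"z": 3.5,"wx": 0,"wy": 0.1,"wz": -0.5},
  {"x": 1.3,"y": 0.25,"z": 3.5,"wx": 0,"wy": 0.1,"wz": -0.5},
  {"x": 1.3,"y": 0.3,"z": 3.5,"wx": 0,"wy": 0.1,"wz": -0.5},
  {"x": 1.3,"y": 0.3,"z": 3.5,"wx": 0,"wy": 0.1,"wz": -0.5},
  {"x": 1.25,"y": 0.3,"z": 3.0,"wx": 0,"wy": 0.1,"wz": -0.5},
  {"x": 0,"y": 0,"z": 0,"wx": 0,"wy": 0,"wz": 0},
])

```text
time_s: 17.92
tool_pos: [0.5597, 0.0412, 0.1236]
eef_rot: [-0.002, 0.996, 0.088, 0.002]
ft_force: [0.1, 0.3, 0.8]
finger_gap: 0.706
```

```bash
python3 - <<'E'
from h import *
plan((.556,.032,.022),-81,5)
E
```

```text
rows 5 first [-0.11  0.17  2.03] rot [-0.03 -0.04  0.23]
[-0.11  0.17  2.03] [-0.11  0.17  2.03] [-0.11  0.17  2.03] [-0.11  0.17  2.03] [-0.1   0.17  2.03]
```

>>> send_rows([
  {"x": -0.5,"y": 0.85,"z": 0.5,"wx": 0,"wy": 0,"wz": 0.5},
  {"x": 0,"y": 0,"z": 1.8,"wx": 0,"wy": 0,"wz": 0.5},
  {"x": 0,"y": 0,"z": 1.8,"wx": 0,"wy": 0,"wz": 0},
  {"x": 0,"y": 0,"z": 0,"wx": 0,"wy": 0,"wz": 0},
])

```text
time_s: 18.42
tool_pos: [0.5567, 0.0326, 0.0827]
eef_rot: [-0.001, 0.997, 0.08, 0.003]
ft_force: [1.0, 0.0, -0.6]
finger_gap: 0.71
```

```bash
python3 - <<'E'
from h import *
plan((.556,.032,.022),-81,4)
E
```

```text
rows 4 first [-0.03  0.02  1.52] rot [-0.03 -0.1   0.05]
[-0.03  0.02  1.52] [-0.03  0.02  1.52] [-0.03  0.01  1.52] [-0.02  0.01  1.52]
```

>>> send_rows([
  {"x": 0,"y": 0,"z": 1.5,"wx": 0,"wy": -0.1,"wz": 0},
  {"x": 0,"y": 0,"z": 1.5,"wx": 0,"wy": -0.1,"wz": 0},
  {"x": 0,"y": 0,"z": 1.5,"wx": 0,"wy": -0.1,"wz": 0},
  {"x": 0,"y": 0,"z": 1.3,"wx": 0,"wy": 0,"wz": 0},
  {"x": 0,"y": 0,"z": 0,"wx": 0,"wy": 0,"wz": 0},
])

```text
time_s: 19.05
tool_pos: [0.5569, 0.0331, 0.0204]
eef_rot: [-0.001, 0.997, 0.08, 0.0]
ft_force: [-0.9, -0.2, -0.2]
finger_gap: 0.704
```

```bash
python3 - <<'E'
from h import *
s=robot.get_state();print(s["tool_pos"],s["ft_force"])
plan((.556,.032,.022),-81,1)
E
```

```text
[0.55685123 0.03306191 0.02039381] [-0.88180531 -0.2359581  -0.24127992]
rows 1 first [-0.1   0.09 -0.16] rot [-0.14 -0.06  0.23]
[-0.1   0.09 -0.16]
```

>>> send_rows([
  {"x": 0,"y": 0,"z": -0.7,"wx": 0,"wy": 0,"wz": 0},
  {"x": 0,"y": 0,"z": 0,"wx": 0,"wy": 0,"wz": 0},
])

```text
time_s: 19.3
tool_pos: [0.5575, 0.0332, 0.0286]
eef_rot: [-0.001, 0.997, 0.081, 0.001]
ft_force: [0.4, 0.6, 0.5]
finger_gap: 0.703
```

>>> send_rows([
  {"x": 0,"y": 0,"z": 0,"wx": 0,"wy": 0,"wz": 0},
  {"x": 0,"y": 0,"z": 0,"wx": 0,"wy": 0,"wz": 0},
  {"x": 0,"y": 0,"z": 0,"wx": 0,"wy": 0,"wz": 0},
  {"x": 0,"y": 0,"z": 0,"wx": 0,"wy": 0,"wz": 0},
], hand=255, newtons=25)

```text
time_s: 19.8
tool_pos: [0.5582, 0.0332, 0.0297]
eef_rot: [-0.001, 0.997, 0.08, 0.002]
ft_force: [0.3, 0.3, 0.4]
finger_gap: 0.339
```

>>> send_rows([
  {"x": 0,"y": 0,"z": -1,"wx": 0,"wy": 0,"wz": 0},
  {"x": 0,"y": 0,"z": -2,"wx": 0,"wy": 0,"wz": 0},
  {"x": 0,"y": 0,"z": -3,"wx": 0,"wy": 0,"wz": 0},
  {"x": 0,"y": 0,"z": -3,"wx": 0,"wy": 0,"wz": 0},
  {"x": 0,"y": 0,"z": -3,"wx": 0,"wy": 0,"wz": 0},
  {"x": 0,"y": 0,"z": -3,"wx": 0,"wy": 0,"wz": 0},
  {"x": 0,"y": 0,"z": 0,"wx": 0,"wy": 0,"wz": 0},
])

```text
time_s: 20.68
tool_pos: [0.5563, 0.0332, 0.1864]
eef_rot: [-0.001, 0.997, 0.081, 0.001]
ft_force: [0.7, 0.7, -1.3]
finger_gap: 0.273
```

```bash
python3 - <<'E'
from h import *
s=robot.get_state();print(s["tool_pos"],s["ft_force"],s["finger_gap"]*87)
plan((.5466,-.297,.13),-81)
E
```

```text
[0.55631484 0.03316593 0.18640789] [ 0.67565105  0.68572378 -1.3059578 ] 23.768874211167443
rows 7 first [-0.9   4.63  0.79] rot [-0.02 -0.02  0.04]
[-0.9   4.63  0.79] [-0.9   4.64  0.79] [-0.89  4.64  0.8 ] [-0.89  4.64  0.8 ] [-0.89  4.64  0.8 ] [-0.88  4.64  0.8 ] [-0.88  4.64  0.8 ]
```

>>> send_rows([
  {"x": -0.9,"y": 4.65,"z": 0,"wx": 0,"wy": 0,"wz": 0},
  {"x": -0.9,"y": 4.65,"z": 0,"wx": 0,"wy": 0,"wz": 0},
  {"x": -0.9,"y": 4.65,"z": 0,"wx": 0,"wy": 0,"wz": 0},
  {"x": -0.9,"y": 4.65,"z": 0,"wx": 0,"wy": 0,"wz": 0},
  {"x": -0.9,"y": 4.65,"z": 1,"wx": 0,"wy": 0,"wz": 0},
  {"x": -0.9,"y": 4.65,"z": 2,"wx": 0,"wy": 0,"wz": 0},
  {"x": -0.9,"y": 4.65,"z": 2,"wx": 0,"wy": 0,"wz": 0},
  {"x": 0,"y": 0,"z": 0,"wx": 0,"wy": 0,"wz": 0},
])

```text
time_s: 21.68
tool_pos: [0.542, -0.3059, 0.1253]
eef_rot: [-0.004, 0.997, 0.083, -0.004]
ft_force: [0.2, 0.2, -1.8]
finger_gap: 0.275
```

```bash
python3 - <<'E'
from h import *
s=robot.get_state();print(s["tool_pos"],s["finger_gap"]*87)
plan((.5466,-.297,.10),-81)
c=cam("side")
for k in("seal_mid","weight_mid","stay_pin"):
    for r in robot.spot_in(k,"side")[:2]: print(k,r,atdepth(c,r["location"]))
cv2.imwrite("pics/side4.png",cv2.resize(c[0][60:280,170:400],None,fx=2.6,fy=2.6))
E
```

```text
[ 0.54202429 -0.30589355  0.125316  ] 23.89111066515693
rows 1 first [ 0.61 -0.78  2.53] rot [-0.44  0.38  0.51]
[ 0.61 -0.78  2.53] 
weight_mid {'location': [249.6, 240.7], 'confidence': 0.51} [0.52956806 0.14405259 0.03284283]
stay_pin {'location': [223.3, 237.4], 'confidence': 0.58} [0.53644801 0.24973795 0.11861719]
```

View pics/side4.png

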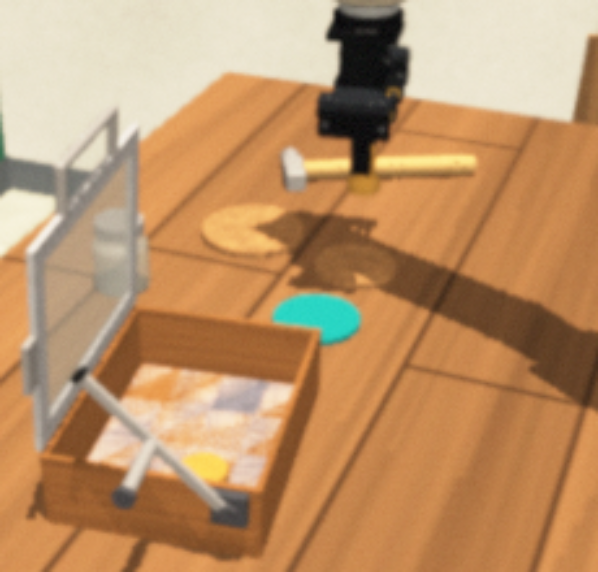

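The seal is held upright, with its foot at crop (362,185) over the small cork pad at (355,265). The lid and stay are up, and the weight is in the case. Now I'll work out the foot height and refine the pad centre from the top view.

```bash
python3 - <<'E'
from h import *
c=cam("side")
p=np.array(robot.get_state()["tool_pos"])
for row in(183,190,192):
    o,r=ray(c,(170+362/2.6,60+row/2.6)); t=((p-o)[:2]@r[:2])/(r[:2]@r[:2]); print("foot",row,(o+r*t).round(4),"tcp-z",(p[2]-(o+r*t)[2]).round(4))
print("pad side",atz(c,(170+355/2.6,60+265/2.6),.008))
t0=cv2.imread("pics/top0.png"); ct=cam("top")
g=cv2.cvtColor(t0,cv2.COLOR_BGR2HSV)[180:240,350:420]
b=cv2.imread("pics/top0.png")[180:240,350:420].astype(float)
m=((b[...,2]-b[...,0]>60)&(b[...,2]>150)).astype(np.uint8); m=cv2.morphologyEx(m,cv2.MORPH_OPEN,np.ones((7,7),np.uint8))
m=cv2.morphologyEx(m,cv2.MORPH_CLOSE,np.ones((5,5),np.uint8))
n,l,s,ce=cv2.connectedComponentsWithStats(m);
for i in range(1,n): print(s[i],ce[i]+[350,180],atz(ct,ce[i]+[350,180],.008))
print("eye",atz(ct,(384,210),.008))
E
```

```text
foot 183 [ 0.5388 -0.302   0.1068] tcp-z 0.0224
foot 190 [ 0.5384 -0.3021  0.0981] tcp-z 0.0311
foot 192 [ 0.5383 -0.3022  0.0956] tcp-z 0.0336
pad side [ 0.53840839 -0.28890881  0.008     ]
[ 15  17  23  33 452] [376.09070796 213.77433628] [ 0.53271578 -0.27959081  0.008     ]
[40 17  9  9 80] [394.05 200.95] [ 0.56173909 -0.32274802  0.008     ]
eye [ 0.54115495 -0.29831379  0.008     ]
```

```bash
python3 - <<'E'
from h import *
print(robot.get_state()["tool_pos"])
plan((.543,-.297,.055),-81,5)
E
```

```text
[ 0.54616981 -0.29997319  0.12941806]
rows 5 first [-0.05 -0.06  1.49] rot [-0.07  0.01  0.2 ]
[-0.05 -0.06  1.49] [-0.05 -0.06  1.49] [-0.05 -0.06  1.49] [-0.05 -0.07  1.49] [-0.05 -0.07  1.49]
```

>>> send_rows([
  {"x": -0.05,"y": -0.1,"z": 1.5,"wx": -0.1,"wy": 0,"wz": 0.2},
  {"x": -0.05,"y": -0.1,"z": 1.5,"wx": -0.1,"wy": 0,"wz": 0.2},
  {"x": -0.05,"y": 0,"z": 1.5,"wx": -0.1,"wy": 0,"wz": 0.2},
  {"x": -0.05,"y": 0,"z": 1.5,"wx": 0,"wy": 0,"wz": 0.2},
  {"x": 0,"y": 0,"z": 1.2,"wx": 0,"wy": 0,"wz": 0},
  {"x": 0,"y": 0,"z": 0,"wx": 0,"wy": 0,"wz": 0},
  {"x": 0,"y": 0,"z": 0,"wx": 0,"wy": 0,"wz": 0},
])

```text
time_s: 22.85
tool_pos: [0.5437, -0.296, 0.0518]
eef_rot: [-0.001, 0.997, 0.081, -0.001]
ft_force: [0.5, -0.8, -0.7]
finger_gap: 0.275
```

>>> send_rows([
  {"x": 0,"y": 0,"z": 0.4,"wx": 0,"wy": 0,"wz": 0},
  {"x": 0,"y": 0,"z": 0.4,"wx": 0,"wy": 0,"wz": 0},
  {"x": 0,"y": 0,"z": 0,"wx": 0,"wy": 0,"wz": 0},
])

```text
time_s: 23.22
tool_pos: [0.5444, -0.2964, 0.0444]
eef_rot: [-0.0, 0.997, 0.081, 0.0]
ft_force: [-0.1, -0.2, -2.0]
finger_gap: 0.272
```

>>> send_rows([
  {"x": 0,"y": 0,"z": 0.3,"wx": 0,"wy": 0,"wz": 0},
  {"x": 0,"y": 0,"z": 0,"wx": 0,"wy": 0,"wz": 0},
])

```text
time_s: 23.48
tool_pos: [0.5445, -0.2965, 0.0414]
eef_rot: [0.0, 0.997, 0.081, 0.0]
ft_force: [-0.2, 0.7, -1.7]
finger_gap: 0.274
```

>>> send_rows([
  {"x": 0,"y": 0,"z": 0.3,"wx": 0,"wy": 0,"wz": 0},
  {"x": 0,"y": 0,"z": 0,"wx": 0,"wy": 0,"wz": 0},
])

```text
time_s: 23.72
tool_pos: [0.5445, -0.2965, 0.0383]
eef_rot: [0.0, 0.997, 0.081, 0.0]
ft_force: [0.2, -0.5, -1.8]
finger_gap: 0.278
```

>>> send_rows([
  {"x": 0,"y": 0,"z": 0.25,"wx": 0,"wy": 0,"wz": 0},
  {"x": 0,"y": 0,"z": 0,"wx": 0,"wy": 0,"wz": 0},
])

```text
time_s: 23.98
tool_pos: [0.5445, -0.2965, 0.0356]
eef_rot: [0.0, 0.997, 0.081, 0.0]
ft_force: [-1.0, 0.4, -1.2]
finger_gap: 0.279
```

>>> send_rows([
  {"x": 0,"y": 0,"z": 0.2,"wx": 0,"wy": 0,"wz": 0},
  {"x": 0,"y": 0,"z": 0,"wx": 0,"wy": 0,"wz": 0},
])

```text
time_s: 24.22
tool_pos: [0.5451, -0.2968, 0.0343]
eef_rot: [0.0, 0.997, 0.081, 0.001]
ft_force: [-0.7, -0.1, 0.4]
finger_gap: 0.277
```

The foot is in contact: the weight has come off the sensor. Next I'll release and rise.

>>> send_rows([
  {"x": 0,"y": 0,"z": 0,"wx": 0,"wy": 0,"wz": 0},
  {"x": 0,"y": 0,"z": 0,"wx": 0,"wy": 0,"wz": 0},
  {"x": 0,"y": 0,"z": 0,"wx": 0,"wy": 0,"wz": 0},
  {"x": 0,"y": 0,"z": 0,"wx": 0,"wy": 0,"wz": 0},
  {"x": 0,"y": 0,"z": -2,"wx": 0,"wy": 0,"wz": 0},
  {"x": 0,"y": 0,"z": -3,"wx": 0,"wy": 0,"wz": 0},
  {"x": -1,"y": 0,"z": -4,"wx": 0,"wy": 0,"wz": 0},
  {"x": -3,"y": 0,"z": -4,"wx": 0,"wy": 0,"wz": 0},
  {"x": -4,"y": 0,"z": -2,"wx": 0,"wy": 0,"wz": 0},
  {"x": 0,"y": 0,"z": 0,"wx": 0,"wy": 0,"wz": 0},
], hand=60)

```text
time_s: 25.48
tool_pos: [0.4653, -0.3101, 0.1968]
eef_rot: [0.002, 0.997, 0.082, 0.004]
ft_force: [0.6, 0.3, -0.5]
finger_gap: 0.764
```

```bash
python3 - <<'E'
from h import *
for n in("wrist","side"):
  c=cam(n); cv2.imwrite(f"pics/{n}_end.png",c[0])
  for k in("seal_mid","pad_top","weight_mid","stay_pin"):
    for r in robot.spot_in(k,n)[:3]: print(n,k,np.round(r["location"]),round(r["confidence"],2),atdepth(c,r["location"]))
s=robot.get_state();print(s["tool_pos"],s["ft_force"],s["time_s"])
a=cv2.imread("pics/wrist_end.png");b=cv2.imread("pics/side_end.png")
cv2.imwrite("pics/end.png",np.vstack([cv2.resize(a[:300],(512,300)),cv2.resize(b[100:280,150:400],(417,300)).copy() if 0 else cv2.resize(b[90:290,140:482],(512,300))]))
E
```

```text
wrist seal_mid [256.  98.] 0.88 [ 0.54275129 -0.29834105  0.06428153]
wrist pad_top [314.  10.] 0.92 [ 0.63282878 -0.33928995  0.01065929]
wrist pad_top [273.  92.] 0.67 [ 0.5539     -0.31435181  0.0082951 ]
wrist pad_top [129.  76.] 0.57 [ 0.54475511 -0.16985705  0.0084746 ]
side seal_mid [308. 154.] 0.77 [ 0.53605221 -0.2891348   0.03544806]
side seal_mid [222. 209.] 0.32 [0.66226489 0.02489747 0.00571594]
side pad_top [266. 150.] 0.94 [ 0.67874818 -0.3106615   0.01165407]
side pad_top [293. 182.] 0.74 [ 0.53884672 -0.16677953  0.00702098]
side pad_top [306. 164.] 0.54 [ 0.53710448 -0.27507171  0.00872139]
side weight_mid [249. 237.] 0.72 [0.53720881 0.13058272 0.03172133]
side weight_mid [224. 234.] 0.61 [0.54035965 0.24083981 0.11819986]
side stay_pin [223. 235.] 0.82 [0.53989034 0.24423906 0.11931433]
[ 0.46691584 -0.30774162  0.19242103] [-0.21362836  0.3837367  -0.61122519] 25.975
```

View pics/end.png

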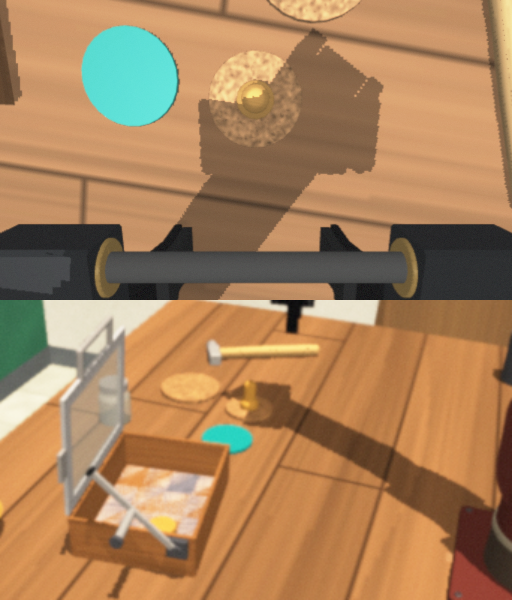

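```bash
python3 - <<'E'
from h import *
c=cam("wrist")
p=atz(c,(255.5,99),.008); s=atz(c,(254.5,98),.064); print("pad",p,"seal",s,"d",np.linalg.norm((p-s)[:2]))
E
```

```text
pad [ 0.54465461 -0.2944795   0.008     ] seal [ 0.54350345 -0.29389973  0.064     ] d 0.0012889150660906588
```

The seal stands 1 mm from the pad centre and the gripper is clear, so I'm handing in.

```bash
python3 -c "
from rig import robot
print(robot.close_job())"
```

```text
the job is handed in; nothing more can be done
None
```

I raised the lid by its bar to about 1.5 rad and swung the stay up to its stop, so the lid is propped. I then took the seal out of the case by its stem, stood it on the small cork pad and released it. I handed the job in at about 26 s; no verdict was reported.

**Last checks:**
- **Seal:** it stands upright about 1 mm from the pad's centre by the wrist camera, with its top at 64 mm, as expected.
- **Lid and stay:** both are up in the final side view, with the stay pin at 0.12 m height.
- **Weight:** its last reading was (0.537, 0.131), against (0.535, 0.134) when it was first seen.
- **Gripper:** it is open and clear of everything, with a wrist force reading under 1 N.

**What went wrong or disagreed:**
- **First grasp of the stay pin failed:** the arm drifted about 2 cm during the descent and closed beside the pin with only a few newtons. I backed off and gripped it on the second try with smaller steps.
- **Pad position estimates differed:** apart from one clearly bad network reading, the values from the different cameras differed by up to about 2 cm. I relied on the close wrist view.

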